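# Carry a freshly varnished tool grip on its tray to the drying stand

### The arm

A 7-joint arm with a two-finger parallel gripper is mounted at the origin on the work surface. World frame = base frame: x ahead of the robot, y to its left, z up, the work surface at z = 0. Lengths are in m, angles in rad, forces in N, time in s.
With the tool pointing down it reaches from about 0.425 to 0.95 m from the base axis. Payload 4.7 kg.
Tool frame: the origin (TCP) lies midway between the tips of the shut fingers; the grasp point (between the pads) lies robot.grasp_offset behind it (robot.grasp_offset is the distance from the TCP to the grasp point, in m); z points along the fingers, y is the line along which they close (so a half turn about z gives the same grasp; the last joint's range is limited). The gripper opens to 85 mm and grips with 20 to 120 N. Pads are 22 mm wide; open, the fingers measure 114 mm over their backs; the gripper's body (76 mm by 85 mm) begins 54 mm behind the grasp point. The pads swing forward as they close: fully open they stand 13 mm farther back than shut.
Start: joints at [-1.315, 0.469, -0.049, 1.532, 0.024, 1.141, -0.082], TCP at [0.19, 0.648, 0.231] pointing down, gripper open.
Joint ranges: [-2.59, 2.59], [-0.33, 1.99], [-1.39, 1.29], [0.1, 2.45], [-1.04, 4.18], [0.21, 1.99], [-2.66, 2.66]. Speed limits (rad/s): [2.57, 2.57, 3.14, 3.14, 3.14, 3.14, 3.14].

### API

Orientations are given as a unit quaternion [w, x, y, z].
In Python, from bench import robot gives the robot as it stands. The module is installed in compiled form; this text tells all that it offers.
- The arm moves only by the tool play_rows, never from a script. Its argument "plan" is a list of rows, each a list of 3 entries, a list of its own where there are three numbers: the shift along the tool's x, y, z in m, then the turn, a rotation vector about the tool's x, y, z in rad, then the opening, from -1 (shut) to 1 (fully open). In form: [[[tx, ty, tz], [wx, wy, wz], gripper], ...]. A call has exactly 10 rows; each row is the pose to reach, as a shift and turn from the pose commanded when the call began, along the tool's axes at that moment; what a row does not reach only later rows make up. A row lasts 1/10 s, in which the tool goes at most 50 mm and 8.59 degrees, less where a joint would pass 70% of its speed; a pose out of reach is approached as far as the arm can. A call with a gripper value outside its range is refused whole. The fingers move at their own pace and stop on an object; the grip force is fixed at half the most. Time passes only in rows, so rows that repeat a pose let the fingers close, or fill a call up. It gives the time, the measured TCP pose, the force, the opening and the grip force at its end, in the units of the state.
- robot.get_obs(): the state, without advancing time (a new reading comes with each control period).
- robot.camera(name): name is "scene" or "side" or "wrist"; returns a dict with "img" (400x640x3 uint8, red, green, blue), "fov_y" (degrees; the focal length in pixels is half the picture's height over the tangent of half this angle, whatever the lens; pixels are square), "cx", "cy" (the principal point, pixels), "pose" (4x4, takes a point from camera to world coordinates). Camera axes: x right, y up, looking along -z (the intrinsics and any distortion apply to the point x, -y, -z); pixel columns grow to the right and rows downward; lengths in m; the calibration is good to about 2 mm. A picture is of the moment at which its call begins. There is no depth.
- robot.sign_off(): hands the job in; it is judged then, once.
Trained networks look in a picture, given as the dict that the camera call returned (one of the last four; its "shot" number tells which), for a name from the list of things; names that differ only in an ending like _2 or _b are one class to them, and where a whole thing is asked for, a point or a joint stands for the part that bears it (a point fixed in the world has none). Each returns a list of dicts, best first, with "p" (0 to 1); they miss things now and then, are a little off and sometimes report something else, mostly with a low value. They report only what shows in the picture. A call takes as long as a camera call. They do not tell look-alikes from the thing itself.
- robot.regions_of(picture, query): "region" (400x640 bool, what is visible of it) and "rect" ([left, top, width, height] as shares, 0 to 1, of the picture: columns of its width, rows of its height, round what is visible of it).
- robot.spot_point(picture, query): "xy" ([column, row] as shares, 0 to 1, of the picture: columns of its width, rows of its height: a listed point, or the origin of a listed thing).
The state is a dict: "t": time; "qpos": joint angles; "qvel": joint speeds; "joint_efforts": joint torques, N m; "tool_pos": TCP position; "ee_rot": TCP orientation; "wrist_force": force on the tool from outside, world axes, zero at the start; "torque": the same for the moment, N m; "grip_width": opening from 0.0 (shut) to 1.0 (fully open); "finger_force": force on a finger pad.
Only numpy, scipy, OpenCV 4.12 (cv2) and the standard library are available. Lean on these libraries where they do the work, as an engineer would, in place of code of your own. Each camera call takes 0.05 s, during which the arm holds its last target. There are 200 camera calls.

### The job

The varnish on this wooden grip on its wheeled arbor is still wet, so do not touch it: pick up its tray by the bail, carry it over to the slatted drying stand and there steady it in the air until the wet piece has stood for three seconds in the middle of the tray, right under the bail. Then set the tray down gently, square on the middle of the stand, with the piece still in the middle, and let go. It rolls freely along the tray: at no time may its wheels touch the tray's end boards or come off, and leave everything else on the bench where it is.

Things in the scene. Friction and masses are not known exactly. Their poses are not given: they have to be found in the camera images.
- tray: drip tray, 150 mm (its x) by 320 mm (its y), about 0.42 kg with its centre of mass on the middle line; origin at the centre of its underside, z up. Plywood floor, an end board at each end in y, low side battens along y and a rigid strap bail over the middle. It starts standing level on the bench. Half a turn about z leaves it the same
- tray_grip (a point): centre of the bail's wooden bar, 150 mm above the tray's underside and over its middle; axes as the tray's. The bar runs along the tray's x, 120 mm long, 18 mm thick in y, 24 mm high, carried by steel strap legs at x = +-77 mm (20 mm wide in y). Grip it from above with the fingers closing along the tray's y
- tray_floor (a point): middle of the tray's floor, 9 mm above its underside; axes as the tray's. So that drips run off, the floor is not flat but falls from this middle line to both ends by 6 mm per metre (0.006 rad). The end boards' inner faces stand at y = +-150 mm and rise 50 mm over the floor; the side battens' inner faces at x = +-67 mm, 14 mm high
- handle: the varnished wooden grip, 84 x 29 x 38 mm, hanging on a steel arbor between two aluminium end wheels (90 mm in diameter, 10 mm thick, 118 mm over both), 0.26 kg in all. Origin in the middle on the arbor's axis, 45 mm above the tray floor; x along the axis and the tray's x, z up (the grip does not turn). It starts at rest 50 to 70 mm off the tray's middle; a wheel touches an end board at 105 mm
- handle_axis (a point): the same point as the grip's origin. It rolls freely along the tray's y: a small tilt makes it roll downhill at about 0.77 x 9.81 x angle (m/s2), and moving the tray leaves it behind at 0.77 of the tray's acceleration. Rolling resistance is small, 0.009 to 0.013 rad of slope, just enough to keep it at rest on the floor's fall (0.006 rad)
- stand: slatted drying stand, fixed: wooden slats on two bearers, 200 mm (its x) by 360 mm (its y), level top 60 mm above the bench; origin at the centre of its underside on the bench, so the tray's origin stands 60 mm above it when set down. The tray belongs on its middle with its long side along the stand's long side, either way round
- tin: bystander: varnish tin, 86 mm diameter, 110 mm high, origin at its base; leave alone
- brush: bystander: varnish brush lying on the bench, 170 mm long, 42 mm wide, 20 mm high, origin under its middle; leave alone
- sander: bystander: cork sanding block 110 x 65 x 35 mm, origin under its middle; leave alone
- glue: bystander: white glue bottle, 54 mm diameter, 160 mm high, origin at its base; leave alone
- jar: bystander: brown glass jar, 72 mm diameter, 85 mm high, origin at its base; leave alone
There are look-alikes about, which are no part of the job. Leave any green or pink look-alike of the handle alone.

How it is judged:
By the outcome, as a careful person would: the job done as asked, in the order asked, and still so for the second after the job is handed in, with the robot touching nothing.
It also fails if it takes over 70 s, if anything falls off the work surface, if the arm or the gripper's body presses on something with over 40 N, if the wrist force passes 120 N, or if a joint passes its speed limit or range.

## Working session

There is one attempt and no reset: what is moved stays moved. The work goes in short steps, Python scripts to look and compute and a tool call to move; the robot and the scene stay as the last step left them, time stands still between calls to the robot, and variables do not carry over. Pictures are saved under pics/ and viewed, at most 10 in all, crops included, and the job is handed in when it is done.

Besides the shell and the picture viewer there is one more tool, called after "Request:" as name([rows], argument=value, ...), one row to a line, values as JSON. play_rows: Moves the arm, as the interface text tells. Its arguments: {"type":"object","properties":{"plan":{"type":"array","items":{"type":"array"}}},"required":["plan"]}

```bash
ls; mkdir -p pics; python3 - <<'E'
from bench import robot
import cv2,numpy as np
o=robot.get_obs();print({k:np.round(v,3).tolist() for k,v in o.items()},robot.grasp_offset)
ims=[]
for n in ["scene","side","wrist"]:
    p=robot.camera(n);print(n,p.keys(),p['fov_y'],p['cx'],p['cy'],np.round(p['pose'],3).tolist(),p['shot'])
    cv2.imwrite(f"pics/{n}0.png",p['img'][:,:,::-1])
    for q in ["tray","tray_grip","tray_floor","handle","stand","tin","brush","sander","glue","jar"]:
        print(q,[(np.round(np.array(d['xy'])*[640,400],1).tolist(),round(float(d['p']),2)) for d in robot.spot_point(p,q)])
E
```

```text
pics
{'t': 0.0, 'qpos': [-1.315, 0.469, -0.049, 1.534, 0.024, 1.141, -0.082], 'qvel': [0.002, 0.0, -0.0, 0.002, 0.001, -0.001, 0.001], 'joint_efforts': [-0.0, -51.031, -0.047, -23.771, 0.011, 0.007, 0.0], 'tool_pos': [0.189, 0.647, 0.23], 'ee_rot': [-0.0, 0.142, 0.99, -0.001], 'wrist_force': [0.399, 0.202, -0.02], 'torque': [0.027, 0.078, 0.019], 'finger_force': 0.0, 'grip_width': 1.003} 0.0187
scene dict_keys(['img', 'fov_y', 'cx', 'cy', 'pose', 'shot']) 49.829385242758406 307.0628554394201 200.29010985681865 [[-0.539, -0.615, 0.576, 1.178], [0.842, -0.399, 0.363, 0.44], [0.007, 0.68, 0.733, 0.909], [0.0, 0.0, 0.0, 1.0]] 1
tray [([382.8, 260.1], 0.76)]
tray_grip [([389.8, 219.2], 0.92)]
tray_floor [([381.9, 258.5], 0.66)]
handle [([457.7, 211.6], 0.97), ([375.1, 334.5], 0.95), ([385.1, 182.6], 0.74), ([408.8, 261.1], 0.62)]
stand [([216.8, 188.3], 0.65)]
tin [([201.1, 256.6], 0.65)]
brush [([288.6, 230.8], 0.88)]
sander [([311.3, 189.2], 0.8)]
glue [([315.9, 315.9], 0.75)]
jar [([246.5, 287.6], 0.87)]
side dict_keys(['img', 'fov_y', 'cx', 'cy', 'pose', 'shot']) 53.31227506745435 315
[... 253 characters left out ...]
dle [([308.5, 173.4], 0.97), ([246.7, 202.7], 0.92), ([366.3, 173.2], 0.91), ([311.6, 174.8], 0.74), ([252.7, 171.0], 0.64), ([376.1, 208.2], 0.49)]
stand [([331.7, 314.7], 0.71)]
tin [([402.6, 275.5], 0.68)]
brush [([331.1, 242.2], 0.56)]
sander [([278.8, 247.7], 0.69)]
glue [([372.8, 206.5], 0.64)]
jar [([396.0, 234.1], 0.56)]
wrist dict_keys(['img', 'fov_y', 'cx', 'cy', 'pose', 'shot']) 67.54175425765303 316.917856778222 199.21661457122588 [[0.28, -0.911, -0.303, 0.112], [0.96, 0.266, 0.089, 0.67], [-0.0, -0.316, 0.949, 0.374], [0.0, 0.0, 0.0, 1.0]] 3
tray []
tray_grip []
tray_floor []
handle [([152.6, 323.6], 0.72), ([12.1, 357.6], 0.64)]
stand []
tin []
brush []
sander []
glue []
jar []
```

View pictures.

View pics/scene0.png

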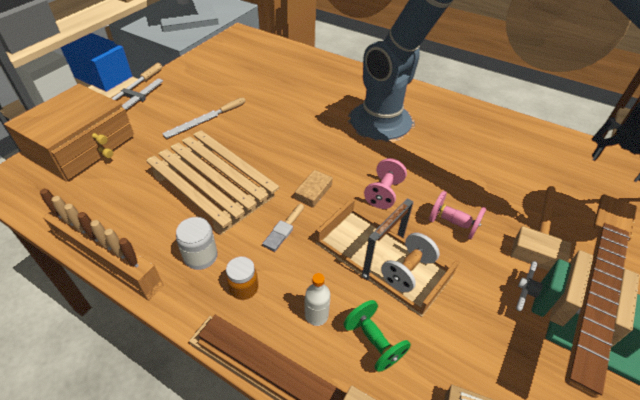

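View pics/side0.png

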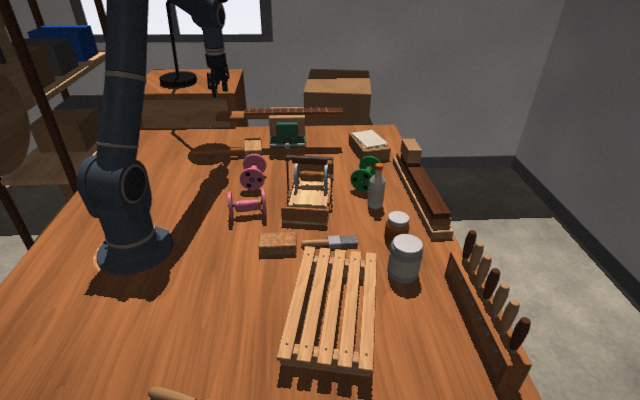

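```bash
cat > h.py <<'E'
from bench import robot
import cv2,numpy as np
from scipy.optimize import minimize,least_squares
def K(p):
    f=200/np.tan(np.radians(p['fov_y'])/2); return f
def proj(p,X):
    T=np.array(p['pose']);X=np.atleast_2d(X);c=(X-T[:3,3])@T[:3,:3];f=K(p)
    return np.c_[p['cx']-f*c[:,0]/c[:,2],p['cy']+f*c[:,1]/c[:,2]]
def ray(p,uv):
    T=np.array(p['pose']);f=K(p);d=T[:3,:3]@np.array([(uv[0]-p['cx'])/f,-(uv[1]-p['cy'])/f,-1.]);return T[:3,3],d/np.linalg.norm(d)
def onz(p,uv,z):
    o,d=ray(p,uv);return o+d*(z-o[2])/d[2]
def tri(obs):
    A=np.zeros((3,3));b=np.zeros(3)
    for p,uv in obs:
        o,d=ray(p,uv);M=np.eye(3)-np.outer(d,d);A+=M;b+=M@o
    return np.linalg.solve(A,b)
def pts(p,q): return [(np.array(d['xy'])*[640,400],d['p']) for d in robot.spot_point(p,q)]
def Rz(a): return np.array([[np.cos(a),-np.sin(a),0],[np.sin(a),np.cos(a),0],[0,0,1]])
def box(sx,sy,z0,z1): return np.array([[x,y,z] for x in(-sx/2,sx/2) for y in(-sy/2,sy/2) for z in(z0,z1)])
def world(v,X): return X@Rz(v[2]).T+[v[0],v[1],0]
def hullmask(uv,s=4):
    m=np.zeros((400*s,640*s),np.uint8);cv2.fillConvexPoly(m,cv2.convexHull(np.round(uv*s+s/2-.5).astype(np.int32)),1);return m
def regionhull(m,s=4):
    ys,xs=np.nonzero(m);c=np.r_[np.c_[xs,ys]-.5,np.c_[xs,ys]+.5,np.c_[xs-.5,ys+.5],np.c_[xs+.5,ys-.5]];return hullmask(c,s)
def fit(ms,X,v0):
    hs=[(p,regionhull(m)) for p,m in ms]
    def iou(p,h,v):
        a=hullmask(proj(p,world(v,X)));return (a&h).sum()/(a|h).sum()
    f=lambda v:-sum(iou(p,h,v) for p,h in hs)
    b=None
    for a in np.arange(-.9,.91,.3):
        r=minimize(f,[v0[0],v0[1],v0[2]+a],method='Nelder-Mead',options=dict(initial_simplex=np.array([v0[0],v0[1],v0[2]+a])+np.array([[0,0,0],[.02,0,0],[0,.02,0],[0,0,.15]]),xatol=2e-4,fatol=1e-5))
        if b is None or r.fun<b.fun:b=r
    return b.x,[iou(p,h,b.x) for p,h in hs]
E
python3 - <<'E'
from h import *
import pickle
P={n:robot.camera(n) for n in("scene","side")}
S={}
for n,p in P.items():
    S[n]={q:robot.regions_of(p,q) for q in("stand","tray","handle")}
    for q,l in S[n].items(): print(n,q,[(round(float(d['p']),2),int(d['region'].sum()),np.round(np.array(d['rect'])*[640,400,640,400]).tolist()) for d in l])
pickle.dump((P,S),open('d.pkl','wb'))
g=tri([(P['scene'],(389.8,219.2)),(P['side'],(308.4,158.4))]);print('grip',g)
t=tri([(P['scene'],(382,259)),(P['side'],(309.5,195))]);print('floor',t)
print('handle',tri([(P['scene'],(408.8,261.1)),(P['side'],(311.6,174.8))]))
s=tri([(P['scene'],(216.8,188.3)),(P['side'],(331.7,314.7))]);print('stand',s)
print(fit([(P[n],S[n]['stand'][0]['region']) for n in P],box(.2,.36,.0,.06),[s[0],s[1],0]))
print(fit([(P[n],S[n]['stand'][0]['region']) for n in P],box(.2,.36,.04,.06),[s[0],s[1],0]))
for q in("tin","brush","sander","glue","jar"):
    a=[pts(P[n],q)[0][0] for n in P];print(q,tri(list(zip(P.values(),a))))
for n in P:print(n,[onz(P[n],u,.05).round(3).tolist() for u,_ in pts(P[n],'handle')])
E
```

```text
scene stand [(0.68, 6282, [152.0, 130.0, 128.0, 103.0])]
scene tray [(0.93, 6824, [318.0, 201.0, 143.0, 116.0])]
scene handle [(0.96, 1779, [343.0, 300.0, 65.0, 73.0]), (0.95, 799, [434.0, 189.0, 53.0, 50.0]), (0.89, 1646, [380.0, 235.0, 56.0, 57.0]), (0.64, 1269, [363.0, 159.0, 42.0, 52.0])]
side stand [(0.89, 9139, [277.0, 245.0, 98.0, 132.0])]
side tray [(0.73, 2410, [282.0, 156.0, 50.0, 69.0])]
side handle [(0.89, 393, [290.0, 160.0, 37.0, 26.0]), (0.88, 428, [227.0, 188.0, 42.0, 28.0]), (0.84, 616, [351.0, 153.0, 28.0, 42.0]), (0.78, 707, [240.0, 154.0, 29.0, 35.0])]
grip [0.52746859 0.25858961 0.15393004]
floor [0.53133986 0.26300982 0.00363154]
handle [0.53911953 0.32850087 0.05117338]
stand [ 0.56347442 -0.26678627 -0.00887656]
(array([ 0.56750108, -0.27177268, -0.19513684]), [np.float64(0.9344232856284013), np.float64(0.9134283466505397)])
(array([ 0.56751211, -0.27201846, -0.19538438]), [np.float64(0.8927858850688433), np.float64(0.9560376558003004)])
tin [ 0.77651144 -0.13102465 -0.00652793]
brush [ 0.57764445 -0.00156489 -0.00724833]
sander [ 0.42511121 -0.02010464 -0.00262194]
glue [ 0.75426904  0.20693597 -0.01690276]
jar [0.78955096 0.02084012 0.00383486]
scene [[0.539, 0.329, 0.05], [0.329, 0.159, 0.05], [0.757, 0.342, 0.05], [0.318, 0.379, 0.05], [0.797, -0.101, 0.05]]
side [[0.313, 0.181, 0.05], [0.329, 0.349, 0.05], [0.536, 0.348, 0.05], [0.753, 0.336, 0.05]]
```

```bash
python3 - <<'E'
from h import *
import pickle
P,S=pickle.load(open('d.pkl','rb'))
X=np.r_[box(.15,.32,0,.059),box(.158,.02,.05,.162)]
r=fit([(P[n],S[n]['tray'][0]['region']) for n in P],X,[.529,.26,0]);print(r)
for n in P: print(n,fit([(P[n],S[n]['tray'][0]['region'])],X,[.529,.26,0]))
v=r[0];sv=[.5675,-.272,-.195]
for n in P:
    im=P[n]['img'][:,:,::-1].copy()
    for vv,B,c in((v,box(.15,.32,0,.059),(255,255,0)),(v,box(.158,.02,.05,.162),(255,0,255)),(sv,box(.2,.36,.0,.06),(0,0,255))):
        u=proj(P[n],world(vv,B))
        for i in range(8):
            for k in(1,2,4):
                if i^k>i: cv2.line(im,*[tuple(int(z*8+4) for z in u[j]) for j in(i,i^k)],c,1,cv2.LINE_AA,3)
    a=im[100:330,130:480] if n=='scene' else im[130:390,200:440]
    cv2.imwrite(f'pics/o_{n}.png',cv2.resize(a,None,fx=2.2,fy=2.2,interpolation=cv2.INTER_CUBIC))
E
```

```text
(array([ 0.53155676,  0.26207841, -0.15708684]), [np.float64(0.9668052746157634), np.float64(0.9667245952620507)])
scene (array([ 0.5350732 ,  0.26442875, -0.1402258 ]), [np.float64(0.9834373585534936)])
side (array([ 0.53118768,  0.25831884, -0.1549718 ]), [np.float64(0.9767437588404945)])
```

View pics/o_scene.png

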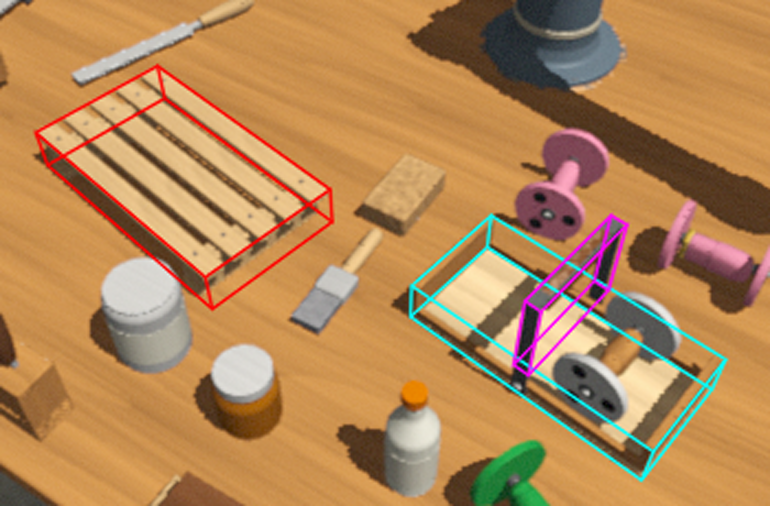

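View pics/o_side.png

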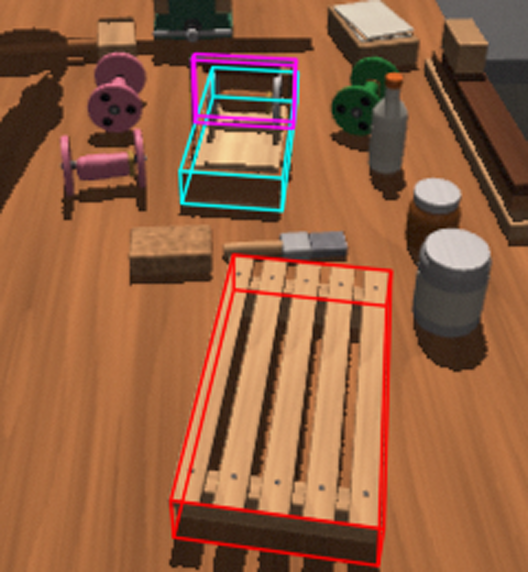

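```bash
cat >> h.py <<'E'
from scipy.spatial.transform import Rotation as Ro
def cur():
    o=robot.get_obs();q=np.array(o['ee_rot']);return np.array(o['tool_pos']),Ro.from_quat(q[[1,2,3,0]]),o
def target(yaw,tilt=0): # tool y along tray y, z down; tilt about tool x
    x=np.array([-np.cos(yaw),-np.sin(yaw),0]);y=np.array([-np.sin(yaw),np.cos(yaw),0]);
    return Ro.from_matrix(np.c_[x,y,[0,0,-1]])*Ro.from_rotvec([tilt,0,0])
def delta(pos,R):
    p,r,o=cur();return (r.inv().apply(np.array(pos)-p)).round(4),(r.inv()*R).as_rotvec().round(4)
E
python3 - <<'E'
from h import *
print(delta([.532,.262,.28],target(-.155)))
E
```

```text
(array([-0.437 , -0.2741, -0.0487]), array([ 1.000e-04, -0.000e+00, -1.297e-01]))
```

Request:
play_rows([
  [[-0.013,-0.008,-0.006],[0,0,-0.004],1],
  [[-0.04,-0.025,-0.012],[0,0,-0.012],1],
  [[-0.08,-0.05,-0.02],[0,0,-0.025],1],
  [[-0.12,-0.075,-0.026],[0,0,-0.037],1],
  [[-0.16,-0.1,-0.032],[0,0,-0.05],1],
  [[-0.2,-0.125,-0.038],[0,0,-0.062],1],
  [[-0.24,-0.15,-0.043],[0,0,-0.075],1],
  [[-0.28,-0.175,-0.048],[0,0,-0.087],1],
  [[-0.31,-0.195,-0.048],[0,0,-0.1],1],
  [[-0.33,-0.207,-0.048],[0,0,-0.11],1],
])

```text
t: 3.65
tool_pos: [0.451, 0.3519, 0.2804]
ee_rot: [0.001, 0.09, 0.996, -0.0]
wrist_force: [-0.5, -0.1, -0.5]
grip_width: 0.998
finger_force: 0.0
```

Request:
play_rows([
  [[-0.015,-0.009,0],[0,0,-0.004],1],
  [[-0.04,-0.025,0],[0,0,-0.01],1],
  [[-0.07,-0.044,0],[0,0,-0.015],1],
  [[-0.09,-0.057,0],[0,0,-0.018],1],
  [[-0.103,-0.065,0],[0,0,-0.02],1],
  [[-0.107,-0.067,0],[0,0,-0.02],1],
  [[-0.107,-0.067,0],[0,0,-0.02],1],
  [[-0.107,-0.067,0],[0,0,-0.02],1],
  [[-0.107,-0.067,0],[0,0,-0.02],1],
  [[-0.107,-0.067,0],[0,0,-0.02],1],
])

```text
t: 4.65
tool_pos: [0.5411, 0.2729, 0.2793]
ee_rot: [-0.0, 0.076, 0.997, 0.0]
wrist_force: [-0.8, 0.3, 1.0]
grip_width: 0.999
finger_force: 0.0
```

```bash
python3 - <<'E'
from h import *
import pickle
p,r,o=cur();print(o['t'],p,np.degrees(np.unwrap([r.as_matrix()[1,1]])),r.as_matrix().round(3).tolist())
W=robot.camera("wrist");S={q:robot.regions_of(W,q) for q in("tray","handle")};G={q:pts(W,q) for q in("tray_grip","tray_floor","handle")}
pickle.dump((W,S,G),open('w.pkl','wb'));print(G)
X=np.r_[box(.15,.32,0,.059),box(.158,.02,.05,.162)]
print(fit([(W,S['tray'][0]['region'])],X,[.532,.262,-.155]))
for q,z in(("tray_grip",.15),("tray_floor",.009),("handle",.054)):print(q,[onz(W,u,z).round(4) for u,_ in G[q]])
v=[.532,.262,-.155]
im=W['img'][:,:,::-1].copy()
for B,c in((box(.15,.32,0,.059),(255,255,0)),(box(.158,.02,.05,.162),(255,0,255))):
    u=proj(W,world(v,B))
    for i in range(8):
        for k in(1,2,4):
            if i^k>i: cv2.line(im,*[tuple(int(z*8+4) for z in u[j]) for j in(i,i^k)],c,1,cv2.LINE_AA,3)
cv2.imwrite('pics/w1.png',im)
E
```

```text
4.65 [0.5411226  0.27293452 0.27934389] [56.62833162] [[-0.988, 0.152, -0.0], [0.152, 0.988, 0.0], [0.0, 0.0, -1.0]]
{'tray_grip': [(array([301.504, 178.4  ]), 0.73)], 'tray_floor': [(array([310.08, 152.8 ]), 0.71)], 'handle': [(array([384.128, 289.4  ]), 0.98), (array([360.384, 161.6  ]), 0.97)]}
(array([ 0.53039736,  0.26136417, -0.14993868]), [np.float64(0.9855459289000146)])
tray_grip [array([0.5277, 0.26  , 0.15  ])]
tray_floor [array([0.5282, 0.2649, 0.009 ])]
handle [array([0.732 , 0.3413, 0.054 ]), array([0.5412, 0.3272, 0.054 ])]
```

View pics/w1.png

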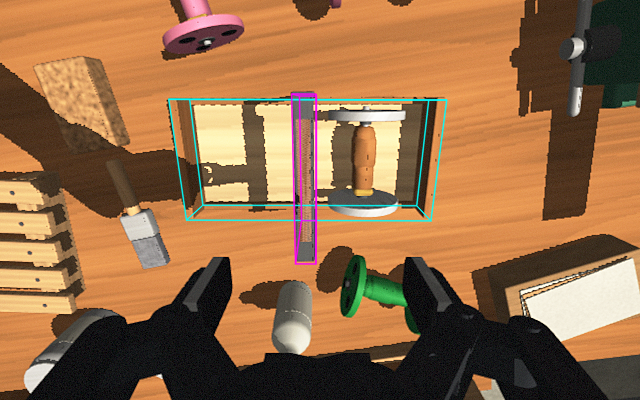

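```bash
python3 - <<'E'
from h import *
print(delta([.530,.261,.1315],target(-.151)))
E
```

```text
(array([ 0.0099, -0.0127,  0.1478]), array([ 0.0001, -0.    , -0.0035]))
```

Request:
play_rows([
  [[0.004,-0.006,0.01],[0,0,-0.003],0.5],
  [[0.009,-0.012,0.03],[0,0,-0.003],0.2],
  [[0.01,-0.0127,0.055],[0,0,-0.003],0.0],
  [[0.01,-0.0127,0.08],[0,0,-0.003],0.0],
  [[0.01,-0.0127,0.105],[0,0,-0.003],0.0],
  [[0.01,-0.0127,0.125],[0,0,-0.003],0.0],
  [[0.01,-0.0127,0.14],[0,0,-0.003],0.0],
  [[0.01,-0.0127,0.148],[0,0,-0.003],0.0],
  [[0.01,-0.0127,0.148],[0,0,-0.003],0.0],
  [[0.01,-0.0127,0.148],[0,0,-0.003],-0.2],
])

```text
t: 5.95
tool_pos: [0.5303, 0.2609, 0.1317]
ee_rot: [0.0, 0.076, 0.997, 0.0]
wrist_force: [-0.1, -0.8, 0.0]
grip_width: 0.402
finger_force: 0.0
```

```bash
python3 - <<'E'
from h import *
p,r,o=cur();print(o['t'],p,o['wrist_force'],o['grip_width'])
W=robot.camera("wrist")
u=proj(W,world([.530,.261,-.15],box(.12,.018,.138,.162))).round(0)
print(u.tolist())
cv2.imwrite('pics/w2.png',W['img'][:,:,::-1])
E
```

```text
5.95 [0.53027565 0.2608618  0.13169801] [-0.05029891 -0.81132745  0.02838457] 0.40222079955008583
[[298.0, 148.0], [294.0, 158.0], [338.0, 148.0], [342.0, 158.0], [302.0, 355.0], [300.0, 393.0], [333.0, 355.0], [336.0, 393.0]]
```

View pics/w2.png

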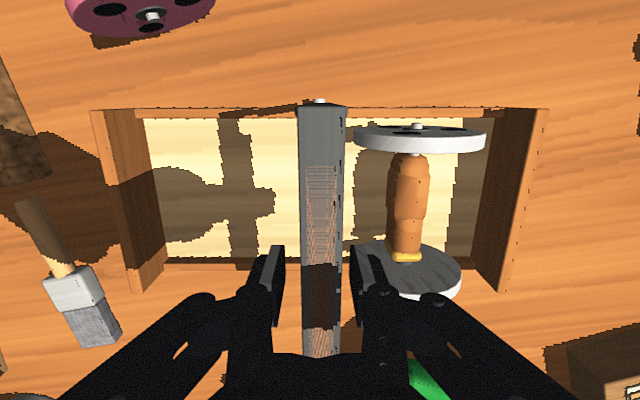

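Request:
play_rows([
  [[0,0.002,0],[0,0,0],-0.3],
  [[0,0.002,0],[0,0,0],-0.38],
  [[0,0.002,0],[0,0,0],-0.44],
  [[0,0.002,0],[0,0,0],-0.48],
  [[0,0.002,0],[0,0,0],-0.52],
  [[0,0.002,0],[0,0,0],-0.55],
  [[0,0.002,0],[0,0,0],-0.58],
  [[0,0.002,0],[0,0,0],-0.61],
  [[0,0.002,0],[0,0,0],-0.7],
  [[0,0.002,0],[0,0,0],-1],
])

```text
t: 7.0
tool_pos: [0.5303, 0.2626, 0.1314]
ee_rot: [-0.0, 0.076, 0.997, -0.0]
wrist_force: [-0.7, -2.7, 3.2]
grip_width: 0.204
finger_force: 59.5
```

Request:
play_rows([
  [[0,0,0],[0,0,0],-1],
  [[0,0,0],[0,0,0],-1],
  [[0,0,0],[0,0,0],-1],
  [[0,0,-0.001],[0,0,0],-1],
  [[0,0,-0.002],[0,0,0],-1],
  [[0,0,-0.004],[0,0,0],-1],
  [[0,0,-0.007],[0,0,0],-1],
  [[0,0,-0.01],[0,0,0],-1],
  [[0,0,-0.012],[0,0,0],-1],
  [[0,0,-0.013],[0,0,0],-1],
])

```text
t: 8.0
tool_pos: [0.5304, 0.2629, 0.1446]
ee_rot: [0.0, 0.076, 0.997, 0.0]
wrist_force: [-0.4, 0.1, -6.8]
grip_width: 0.2
finger_force: 58.6
```

```bash
cat >> h.py <<'E'
def look(z=None):
    """handle offset along tool y from TCP, for a handle in the carried tray"""
    p,r,o=cur();print('t',round(o['t'],2),p.round(4),'wrench',np.round(o['wrist_force'],2),np.round(o['torque'],3),'w',round(o['grip_width'],3),'R',r.as_matrix()[:,1].round(4))
    for n in("wrist","side","scene"):
        c=robot.camera(n)
        # handle axis lies 0.096 below bail centre => TCP +z .0773
        o_=p+r.apply([0,0,.0773]);nz=r.apply([0,0,1.])
        for u,s in pts(c,'handle'):
            a,d=ray(c,u);X=a+d*((o_-a)@nz)/(d@nz);q=r.inv().apply(X-p)
            if abs(q[0])<.04 and abs(q[1])<.12: print(n,q.round(4),round(float(s),2))
E
python3 -c "
from h import *
look()"
```

```text
t 8.0 [0.5304 0.2629 0.1446] wrench [-0.42  0.08 -6.79] [-0.179 -0.01  -0.008] w 0.2 R [1.512e-01 9.885e-01 4.000e-04]
wrist [-0.002   0.069   0.0773] 0.87
wrist [0.0002 0.0701 0.0773] 0.57
side [0.0083 0.07   0.0773] 0.58
scene [-0.0086  0.0662  0.0773] 0.56
```

Request:
play_rows([
  [[0,0,-0.004],[0,0,0],-1],
  [[0,0,-0.014],[0,0,0],-1],
  [[0,0,-0.026],[-0.02,0,0],-1],
  [[0,0,-0.038],[-0.04,0,0],-1],
  [[0,0,-0.05],[-0.04,0,0],-1],
  [[0,0,-0.062],[-0.04,0,0],-1],
  [[0,0,-0.073],[-0.04,0,0],-1],
  [[0,0,-0.081],[-0.02,0,0],-1],
  [[0,0,-0.086],[0,0,0],-1],
  [[0,0,-0.087],[0,0,0],-1],
])

```text
t: 9.3
tool_pos: [0.5305, 0.2642, 0.2321]
ee_rot: [0.001, 0.075, 0.997, 0.001]
wrist_force: [0.5, 0.3, -6.7]
grip_width: 0.199
finger_force: 58.9
```

```bash
python3 -c "
from h import *
look();look()"
```

```text
t 9.3 [0.5305 0.2642 0.2321] wrench [ 0.49  0.26 -6.69] [-0.067  0.045 -0.01 ] w 0.199 R [0.1497 0.9887 0.0012]
wrist [-0.0022  0.0422  0.0773] 0.71
side [0.0015 0.0611 0.0773] 0.57
scene [-0.0057  0.0329  0.0773] 0.62
t 9.6 [0.5301 0.2625 0.2307] wrench [ 0.74  0.59 -6.97] [-0.058  0.079 -0.016] w 0.199 R [ 1.515e-01  9.885e-01 -6.000e-04]
wrist [-0.0001  0.0367  0.0773] 0.89
side [0.0006 0.0439 0.0773] 0.94
scene [0.0018 0.0323 0.0773] 0.82
```

Request:
play_rows([
  [[-0.0001,-0.0003,0],[-0.003,0,0],-1],
  [[-0.0003,-0.0012,0],[-0.006,0,0],-1],
  [[-0.0006,-0.0026,0],[-0.006,0,0],-1],
  [[-0.0011,-0.0047,0],[-0.006,0,0.0005],-1],
  [[-0.0016,-0.0073,0],[-0.006,0,0.0005],-1],
  [[-0.0024,-0.0105,0],[-0.006,0,0.001],-1],
  [[-0.0032,-0.0143,0],[-0.006,0,0.001],-1],
  [[-0.0042,-0.0187,0],[-0.006,0,0.0015],-1],
  [[-0.0053,-0.0237,0],[-0.006,0,0.002],-1],
  [[-0.0066,-0.0293,0],[-0.006,0,0.0025],-1],
])

```text
t: 10.9
tool_pos: [0.5325, 0.2324, 0.2313]
ee_rot: [0.0, 0.077, 0.997, 0.003]
wrist_force: [-0.8, -0.1, -6.5]
grip_width: 0.2
finger_force: 58.9
```

Request:
play_rows([
  [[-0.0014,-0.0061,0],[0,0,0.0005],-1],
  [[-0.0029,-0.0129,0],[0,0,0.001],-1],
  [[-0.0045,-0.0202,0],[0,0,0.0015],-1],
  [[-0.0063,-0.0281,0],[0,0,0.002],-1],
  [[-0.0082,-0.0366,0],[0,0,0.003],-1],
  [[-0.0102,-0.0457,0],[0,0,0.004],-1],
  [[-0.0124,-0.0553,0],[0,0,0.005],-1],
  [[-0.0147,-0.0656,0],[0,0,0.006],-1],
  [[-0.0171,-0.0764,0],[0.003,0,0.0065],-1],
  [[-0.0197,-0.0878,0],[0.006,0,0.007],-1],
])

```text
t: 11.9
tool_pos: [0.5385, 0.1421, 0.2308]
ee_rot: [-0.0, 0.081, 0.997, -0.0]
wrist_force: [0.4, -0.4, -7.1]
grip_width: 0.201
finger_force: 58.9
```

```bash
python3 -c "
from h import *
p,r,o=cur();print(o['t'],p,o['torque'],o['wrist_force'],o['qpos'],r.as_matrix()[:,1]);print(delta([.5675,-.272,p[2]],target(-.195)))"
```

```text
11.9 [0.538467   0.14210273 0.23079303] [-0.1534482   0.00022179  0.06739975] [ 0.37178889 -0.39223785 -7.0779629 ] [-0.47226013  0.27542524  0.17012083  1.82712769 -0.05316601  1.04349534
  1.12776317] [ 1.60673550e-01  9.87007595e-01 -1.33460907e-04]
(array([-9.520e-02, -4.041e-01,  1.000e-04]), array([-0.0001,  0.    ,  0.0336]))
```

Request:
play_rows([
  [[-0.0027,-0.0117,0],[0,0,0.001],-1],
  [[-0.0055,-0.0233,0],[0,0,0.002],-1],
  [[-0.0082,-0.035,0],[0,0,0.003],-1],
  [[-0.011,-0.0467,0],[0,0,0.004],-1],
  [[-0.0137,-0.0584,0],[0,0,0.005],-1],
  [[-0.0165,-0.07,0],[0,0,0.006],-1],
  [[-0.0192,-0.0817,0],[0,0,0.007],-1],
  [[-0.022,-0.0934,0],[0,0,0.008],-1],
  [[-0.0247,-0.1051,0],[0,0,0.009],-1],
  [[-0.0275,-0.1168,0],[0,0,0.01],-1],
])

```text
t: 12.9
tool_pos: [0.5468, 0.0224, 0.2307]
ee_rot: [-0.0, 0.086, 0.996, 0.0]
wrist_force: [0.6, 0.1, -6.3]
grip_width: 0.197
finger_force: 58.9
```

```bash
python3 -c "
from h import *
p,r,o=cur();print(o['t'],p,o['torque'],o['wrist_force'],r.as_matrix()[:,1]);print(delta([.5675,-.272,p[2]],target(-.195)))"
```

```text
12.9 [0.54683552 0.02244651 0.23073877] [-0.13581618  0.00150074  0.01911712] [ 0.5501003   0.12878724 -6.29831435] [1.70416374e-01 9.85372139e-01 8.73805825e-05]
(array([-0.0705, -0.2866, -0.    ]), array([ 0.0001, -0.0001,  0.0237]))
```

Request:
play_rows([
  [[-0.0028,-0.0117,0],[0,0,0.001],-1],
  [[-0.0057,-0.0233,0],[0,0,0.002],-1],
  [[-0.0086,-0.035,0],[0,0,0.003],-1],
  [[-0.0114,-0.0466,0],[0,0,0.004],-1],
  [[-0.0143,-0.0583,0],[0,0,0.005],-1],
  [[-0.0172,-0.0699,0],[0,0,0.006],-1],
  [[-0.02,-0.0816,0],[0,0,0.007],-1],
  [[-0.0229,-0.0932,0],[0,0,0.008],-1],
  [[-0.0258,-0.1049,0],[0,0,0.009],-1],
  [[-0.0287,-0.1165,0],[0,0,0.01],-1],
])

```text
t: 13.9
tool_pos: [0.5553, -0.0973, 0.2307]
ee_rot: [-0.0, 0.091, 0.996, 0.0]
wrist_force: [0.9, 0.4, -6.7]
grip_width: 0.2
finger_force: 58.9
```

```bash
python3 -c "
from h import *
p,r,o=cur();print(o['t'],p,o['torque'],o['wrist_force'],r.as_matrix()[:,1]);print(delta([.5675,-.272,p[2]],target(-.195)))
D=delta([.5675,-.272,p[2]],target(-.195))[0];L=np.linalg.norm(D);print(L)
for s in [.012,.024,.036,.048,.0597,.0709,.0815,.0915,.1009,.1098]:print((D/L*s).round(4))"
```

```text
13.9 [ 0.55528923 -0.09729333  0.23073346] [-0.11374362 -0.02203105 -0.04568373] [ 0.88543147  0.4383495  -6.71729589] [1.80347975e-01 9.83602870e-01 3.92212913e-05]
(array([-0.0435, -0.1696, -0.    ]), array([ 0.    , -0.    ,  0.0137]))
0.17508971985813446
[-0.003  -0.0116 -0.    ]
[-0.006  -0.0232 -0.    ]
[-0.0089 -0.0349 -0.    ]
[-0.0119 -0.0465 -0.    ]
[-0.0148 -0.0578 -0.    ]
[-0.0176 -0.0687 -0.    ]
[-0.0202 -0.0789 -0.    ]
[-0.0227 -0.0886 -0.    ]
[-0.0251 -0.0977 -0.    ]
[-0.0273 -0.1064 -0.    ]
```

Request:
play_rows([
  [[-0.003,-0.0116,0],[0,0,0.001],-1],
  [[-0.006,-0.0232,0],[0,0,0.002],-1],
  [[-0.0089,-0.0349,0],[0,0,0.003],-1],
  [[-0.0119,-0.0465,0],[0,0,0.004],-1],
  [[-0.0148,-0.0578,0],[0,0,0.005],-1],
  [[-0.0176,-0.0687,0],[0,0,0.006],-1],
  [[-0.0202,-0.0789,0],[0,0,0.007],-1],
  [[-0.0227,-0.0886,0],[0,0,0.008],-1],
  [[-0.0251,-0.0977,0],[0,0,0.009],-1],
  [[-0.0273,-0.1064,0],[0,0,0.01],-1],
])

```text
t: 14.9
tool_pos: [0.563, -0.2065, 0.2307]
ee_rot: [-0.0, 0.096, 0.995, 0.0]
wrist_force: [0.8, -0.4, -6.4]
grip_width: 0.195
finger_force: 58.9
```

Request:
play_rows([
  [[-0.0021,-0.008,0],[0,0,0.0005],-1],
  [[-0.0041,-0.0156,0],[0,0,0.001],-1],
  [[-0.0059,-0.0225,0],[0,0,0.0015],-1],
  [[-0.0076,-0.0289,0],[0,0,0.002],-1],
  [[-0.0091,-0.0347,0],[0,0,0.0025],-1],
  [[-0.0105,-0.04,0],[0,0,0.003],-1],
  [[-0.0118,-0.0448,0],[0,0,0.0035],-1],
  [[-0.0129,-0.049,0],[0,0,0.0035],-1],
  [[-0.0139,-0.0527,0],[0,0,0.0035],-1],
  [[-0.0147,-0.0558,0],[0,0,0.0035],-1],
])

```text
t: 15.9
tool_pos: [0.5668, -0.2637, 0.2307]
ee_rot: [-0.0, 0.097, 0.995, 0.0]
wrist_force: [-0.4, 0.3, -6.4]
grip_width: 0.199
finger_force: 59.0
```

Request:
play_rows([
  [[-0.0007,-0.0026,0],[0,0,0],-1],
  [[-0.0012,-0.0047,0],[0,0,0],-1],
  [[-0.0016,-0.0062,0],[0,0,0],-1],
  [[-0.0019,-0.007,0],[0,0,0],-1],
  [[-0.0019,-0.0073,0],[0,0,0],-1],
  [[-0.0019,-0.0073,0],[0,0,0],-1],
  [[-0.0019,-0.0073,0],[0,0,0],-1],
  [[-0.0019,-0.0073,0],[0,0,0],-1],
  [[-0.0019,-0.0073,0],[0,0,0],-1],
  [[-0.0019,-0.0073,0],[0,0,0],-1],
])

```text
t: 16.9
tool_pos: [0.5672, -0.2709, 0.2307]
ee_rot: [-0.0, 0.097, 0.995, 0.0]
wrist_force: [-0.9, -0.4, -6.9]
grip_width: 0.203
finger_force: 58.9
```

```bash
python3 - <<'E'
from h import *
look()
W=robot.camera("wrist");Sc=robot.camera("scene");Sd=robot.camera("side")
import pickle
R={n:robot.regions_of(c,'stand') for n,c in(("scene",Sc),("side",Sd))}
pickle.dump((W,Sc,Sd,R),open('e.pkl','wb'))
cv2.imwrite('pics/w3.png',W['img'][:,:,::-1])
E
```

```text
t 16.9 [ 0.5672 -0.2709  0.2307] wrench [-0.9  -0.38 -6.95] [-0.115 -0.    -0.009] w 0.203 R [1.935e-01 9.811e-01 1.000e-04]
wrist [-0.0025  0.0413  0.0773] 0.83
wrist [-0.0012  0.0408  0.0773] 0.46
side [0.0037 0.0401 0.0773] 0.94
scene [-0.006   0.0402  0.0773] 0.64
```

View pics/w3.png

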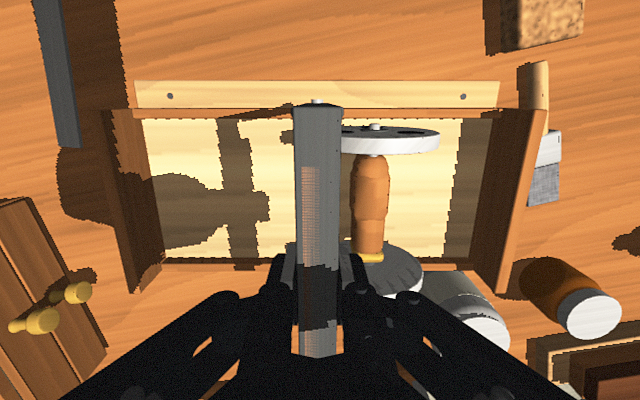

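Request:
play_rows([
  [[0,0,0],[-0.02,0,0],-1],
  [[0,0,0],[-0.04,0,0],-1],
  [[0,0,0],[-0.04,0,0],-1],
  [[0,0,0],[-0.04,0,0],-1],
  [[0,0,0],[-0.04,0,0],-1],
  [[0,0,0],[-0.02,0,0],-1],
  [[0,0,0],[0,0,0],-1],
  [[0,0,0],[0,0,0],-1],
  [[0,0,0],[0,0,0],-1],
  [[0,0,0],[0,0,0],-1],
])

```text
t: 18.45
tool_pos: [0.5672, -0.2709, 0.2308]
ee_rot: [0.0, 0.097, 0.995, 0.0]
wrist_force: [-0.3, 0.8, -7.0]
grip_width: 0.204
finger_force: 59.0
```

```bash
python3 - <<'E'
from h import *
import pickle
look();look()
W,Sc,Sd,R=pickle.load(open('e.pkl','rb'))
v=[.5672,-.2709,-.1948]
for u in((134.5,80.5),(500,80.5)):print('slat',(Rz(v[2]).T@(onz(W,u,.06)-[v[0],v[1],0])).round(4))
E
```

```text
t 18.45 [ 0.5672 -0.2709  0.2308] wrench [-0.27  0.78 -7.02] [-0.065  0.019  0.02 ] w 0.204 R [1.935e-01 9.811e-01 1.000e-04]
side [ 0.006  -0.0021  0.0773] 0.79
scene [-0.0031  0.0007  0.0773] 0.72
t 18.75 [ 0.5671 -0.2711  0.2307] wrench [ 0.19  0.13 -6.27] [0.    0.005 0.076] w 0.199 R [1.938e-01 9.810e-01 1.000e-04]
side [0.006  0.0098 0.0773] 0.9
scene [-0.0035  0.0045  0.0773] 0.83
slat [-0.0989 -0.1787  0.06  ]
slat [-0.0991  0.178   0.06  ]
```

```bash
python3 - <<'E'
from h import *
p,r,o=cur()
W=robot.camera("wrist");Sc=robot.camera("scene");Sd=robot.camera("side")
for n,c in(("w",W),("sc",Sc),("sd",Sd)):
    for q in('handle','tray_grip','tray_floor'):
        print(n,q,[(u.round(1).tolist(),round(float(s),2)) for u,s in pts(c,q)])
    for y in(0,.01): print(' pred y',y,proj(c,p+r.apply(np.array([[0,y,.0773],[-.059,y,.0773-.045],[-.054,y-.045,.0773],[-.054,y+.045,.0773],[.059,y-.045,.0773],[.059,y+.045,.0773],[0,0,-.0187],[-.075,-.15,.06],[-.075,.15,.06]]))).round(0).tolist())
a=W['img'][90:300,100:540,::-1];b=Sd['img'][230:400,240:420,::-1]
a=cv2.resize(a,(790,377),interpolation=cv2.INTER_CUBIC);b=cv2.resize(b,(230,217),interpolation=cv2.INTER_CUBIC)
c=Sc['img'][90:240,130:310,::-1];c=cv2.resize(c,(260,217),interpolation=cv2.INTER_CUBIC)
im=np.zeros((600,790,3),np.uint8);im[:377]=a;im[380:597,:230]=b;im[380:597,240:500]=c
cv2.imwrite('pics/m1.png',im)
E
```

```text
w handle []
w tray_grip [([315.9, 275.2], 0.96)]
w tray_floor [([437.5, 288.4], 0.47)]
 pred y 0 [[317.0, 209.0], [317.0, 310.0], [264.0, 269.0], [371.0, 269.0], [255.0, 132.0], [380.0, 132.0], [318.0, 278.0], [132.0, 303.0], [503.0, 303.0]]
 pred y 0.01 [[330.0, 209.0], [332.0, 310.0], [276.0, 269.0], [383.0, 269.0], [269.0, 132.0], [394.0, 132.0], [318.0, 278.0], [132.0, 303.0], [503.0, 303.0]]
sc handle [([373.2, 335.8], 0.87), ([203.7, 149.8], 0.73), ([384.5, 181.8], 0.62), ([457.9, 210.5], 0.6)]
sc tray_grip [([210.1, 162.1], 0.72), ([314.8, 319.3], 0.7), ([201.6, 115.0], 0.63)]
sc tray_floor [([208.8, 158.0], 0.68)]
 pred y 0 [[205.0, 147.0], [184.0, 144.0], [179.0, 149.0], [199.0, 164.0], [213.0, 130.0], [233.0, 144.0], [199.0, 118.0], [149.0, 130.0], [217.0, 184.0]]
 pred y 0.01 [[208.0, 148.0], [186.0, 146.0], [181.0, 150.0], [201.0, 166.0], [215.0, 131.0], [235.0, 146.0], [199.0, 118.0], [149.0, 130.0], [217.0, 184.0]]
sd handle [([256.3, 169.7], 0.82), ([366.2, 172.7], 0.66), ([331.1, 269.0], 0.62), ([244.6, 199.1], 0.56), ([375.5, 204.8], 0.39)]
sd tray_grip [([334.2, 238.3], 0.6)]
sd tray_floor [([333.5, 281.3], 0.76)]
 pred y 0 [[335.0, 268.0], [362.0, 256.0], [357.0, 285.0], [360.0, 258.0], [306.0, 280.0], [312.0, 253.0], [337.0, 236.0], [366.0, 320.0], [371.0, 226.0]]
 pred y 0.01 [[335.0, 265.0], [363.0, 253.0], [358.0, 282.0], [360.0, 255.0], [307.0, 277.0], [313.0, 250.0], [337.0, 236.0], [366.0, 320.0], [371.0, 226.0]]
```

View pics/m1.png

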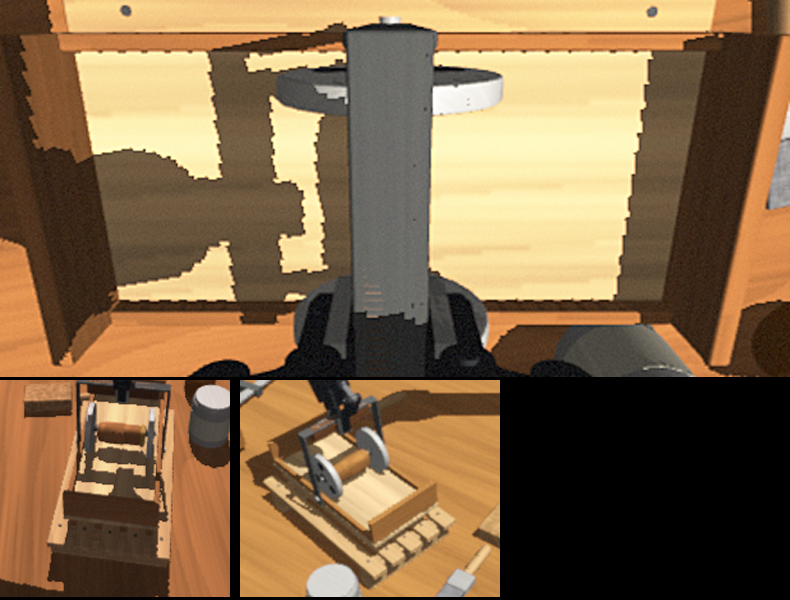

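Request:
play_rows([
  [[0,0,0],[0,0,0],-1],
  [[0,0,0],[0,0,0],-1],
  [[0,0,0],[0,0,0],-1],
  [[0,0,0],[0,0,0],-1],
  [[0,0,0],[0,0,0],-1],
  [[0,0,0],[0,0,0],-1],
  [[0,0,0],[0,0,0],-1],
  [[0,0,0],[0,0,0],-1],
  [[0,0,0],[0,0,0],-1],
  [[0,0,0],[0,0,0],-1],
])

```text
t: 20.65
tool_pos: [0.5671, -0.271, 0.2307]
ee_rot: [-0.0, 0.097, 0.995, 0.0]
wrist_force: [-0.5, 0.5, -7.3]
grip_width: 0.203
finger_force: 58.9
```

```bash
cat >> h.py <<'E'
def wheel():
    W=robot.camera("wrist");hsv=cv2.cvtColor(W['img'],cv2.COLOR_RGB2HSV)[124:152,225:420].astype(int)
    m=((hsv[...,1]<45)&(hsv[...,2]>110)).sum(0)>=3;x=np.nonzero(m)[0]+225
    p,r,o=cur();print(o['t'],'wheel cols',x.min(),x.max(),(x.min()+x.max())/2,'z',p.round(4),np.round(o['wrist_force'],2),np.round(o['torque'],3));return W
E
python3 -c "
from h import *
wheel();wheel()"
```

```text
20.7 wheel cols 276 379 327.5 z [ 0.5672 -0.271   0.2307] [-0.2   0.18 -6.15] [ 0.014 -0.032 -0.012]
20.75 wheel cols 276 379 327.5 z [ 0.5672 -0.271   0.2307] [ 0.01  0.   -7.04] [-0.033 -0.036 -0.045]
```

Request:
play_rows([
  [[0,0,0],[0,0,0],-1],
  [[0,0,0],[0,0,0],-1],
  [[0,0,0],[0,0,0],-1],
  [[0,0,0],[0,0,0],-1],
  [[0,0,0],[0,0,0],-1],
  [[0,0,0],[0,0,0],-1],
  [[0,0,0],[0,0,0],-1],
  [[0,0,0],[0,0,0],-1],
  [[0,0,0],[0,0,0],-1],
  [[0,0,0],[0,0,0],-1],
])

```text
t: 21.75
tool_pos: [0.5672, -0.271, 0.2307]
ee_rot: [-0.0, 0.097, 0.995, 0.0]
wrist_force: [0.7, 0.6, -7.2]
grip_width: 0.2
finger_force: 58.9
```

Request:
play_rows([
  [[0,0,0],[0,0,0],-1],
  [[0,0,0],[0,0,0],-1],
  [[0,0,0],[0,0,0],-1],
  [[0,0,0],[0,0,0],-1],
  [[0,0,0],[0,0,0],-1],
  [[0,0,0],[0,0,0],-1],
  [[0,0,0],[0,0,0],-1],
  [[0,0,0],[0,0,0],-1],
  [[0,0,0],[0,0,0],-1],
  [[0,0,0],[0,0,0],-1],
])

```text
t: 22.75
tool_pos: [0.5672, -0.271, 0.2307]
ee_rot: [-0.0, 0.097, 0.995, 0.0]
wrist_force: [-0.3, 0.5, -7.2]
grip_width: 0.201
finger_force: 58.9
```

Request:
play_rows([
  [[0,0,0],[0,0,0],-1],
  [[0,0,0],[0,0,0],-1],
  [[0,0,0],[0,0,0],-1],
  [[0,0,0],[0,0,0],-1],
  [[0,0,0],[0,0,0],-1],
  [[0,0,0],[0,0,0],-1],
  [[0,0,0],[0,0,0],-1],
  [[0,0,0],[0,0,0],-1],
  [[0,0,0],[0,0,0],-1],
  [[0,0,0],[0,0,0],-1],
])

```text
t: 23.75
tool_pos: [0.5672, -0.271, 0.2307]
ee_rot: [-0.0, 0.097, 0.995, 0.0]
wrist_force: [0.6, -0.3, -6.8]
grip_width: 0.203
finger_force: 58.9
```

```bash
python3 - <<'E'
from h import *
W=wheel();p,r,o=cur()
for x in(.070,.075,.08):print(x,proj(W,p+r.apply(np.array([[x,0,.1083],[x,.1,.1083]]))).round(1).tolist())
im=W['img'].astype(int)
for c in(240,400,430):print(c,im[98:118,c].tolist())
E
```

```text
23.8 wheel cols 276 379 327.5 z [ 0.5672 -0.271   0.2307] [ 0.45  0.4  -6.87] [ 0.004 -0.008  0.003]
0.07 [[317.5, 114.3], [441.2, 114.4]]
0.075 [[317.5, 107.9], [442.0, 107.9]]
0.08 [[317.5, 101.3], [442.9, 101.4]]
240 [[244, 199, 130], [244, 198, 128], [240, 192, 127], [241, 194, 128], [241, 196, 126], [247, 209, 139], [248, 205, 136], [246, 206, 138], [251, 208, 136], [240, 186, 122], [94, 55, 37], [209, 128, 68], [218, 141, 79], [222, 140, 74], [198, 127, 67], [49, 32, 20], [71, 47, 32], [67, 44, 24], [68, 46, 23], [58, 37, 13]]
400 [[251, 218, 142], [252, 223, 151], [251, 217, 147], [249, 214, 141], [248, 213, 140], [249, 214, 141], [248, 206, 134], [250, 215, 140], [253, 214, 144], [229, 172, 116], [130, 87, 54], [198, 121, 67], [228, 143, 77], [225, 144, 79], [226, 147, 82], [228, 148, 84], [229, 150, 87], [229, 149, 81], [229, 147, 84], [195, 123, 70]]
430 [[253, 225, 153], [252, 221, 148], [252, 222, 148], [251, 219, 142], [250, 218, 144], [250, 216, 145], [250, 214, 142], [252, 219, 141], [255, 221, 145], [218, 158, 107], [99, 59, 34], [203, 126, 69], [226, 142, 80], [216, 136, 71], [210, 133, 73], [215, 140, 78], [221, 140, 79], [226, 144, 80], [231, 149, 77], [181, 108, 59]]
```

Request:
play_rows([
  [[0,0,0.001],[0,0,0],-1],
  [[0,0,0.003],[0,0,0],-1],
  [[0,0,0.006],[0,0,0],-1],
  [[0,0,0.01],[0,0,0],-1],
  [[0,0,0.014],[0,0,0],-1],
  [[0,0,0.018],[0,0,0],-1],
  [[0,0,0.022],[0,0,0],-1],
  [[0,0,0.026],[0,0,0],-1],
  [[0,0,0.029],[0,0,0],-1],
  [[0,0,0.031],[0,0,0],-1],
])

```text
t: 24.8
tool_pos: [0.5671, -0.2709, 0.1993]
ee_rot: [-0.0, 0.097, 0.995, 0.0]
wrist_force: [0.3, -0.2, -6.7]
grip_width: 0.2
finger_force: 58.9
```

Request:
play_rows([
  [[0,0,0.001],[0,0,0],-1],
  [[0,0,0.002],[0,0,0],-1],
  [[0,0,0.003],[0,0,0],-1],
  [[0,0,0.004],[0,0,0],-1],
  [[0,0,0.005],[0,0,0],-1],
  [[0,0,0.0055],[0,0,0],-1],
  [[0,0,0.006],[0,0,0],-1],
  [[0,0,0.0065],[0,0,0],-1],
  [[0,0,0.007],[0,0,0],-1],
  [[0,0,0.007],[0,0,0],-1],
])

```text
t: 25.8
tool_pos: [0.5672, -0.2709, 0.1927]
ee_rot: [-0.0, 0.097, 0.995, 0.0]
wrist_force: [0.2, -1.0, -7.4]
grip_width: 0.206
finger_force: 58.9
```

```bash
python3 -c "
from h import *
wheel()"
```

```text
25.85 wheel cols 276 379 327.5 z [ 0.5672 -0.2709  0.1927] [-0.83  0.71 -6.79] [ 0.02   0.047 -0.011]
```

Request:
play_rows([
  [[0,0,0.0003],[0,0,0],-1],
  [[0,0,0.0006],[0,0,0],-1],
  [[0,0,0.0009],[0,0,0],-1],
  [[0,0,0.0011],[0,0,0],-1],
  [[0,0,0.0012],[0,0,0],-1],
  [[0,0,0.0013],[0,0,0],-1],
  [[0,0,0.0014],[0,0,0],-1],
  [[0,0,0.0015],[0,0,0],-1],
  [[0,0,0.0015],[0,0,0],-1],
  [[0,0,0.0015],[0,0,0],-1],
])

```text
t: 26.85
tool_pos: [0.5672, -0.2709, 0.1915]
ee_rot: [0.0, 0.097, 0.995, 0.0]
wrist_force: [-1.1, 0.9, -3.3]
grip_width: 0.201
finger_force: 59.4
```

```bash
python3 -c "
from h import *
wheel()"
```

```text
26.9 wheel cols 274 379 326.5 z [ 0.5672 -0.2709  0.1915] [-1.36  0.55 -2.95] [ 0.154  0.268 -0.008]
```

Request:
play_rows([
  [[0,0,0.0001],[0,0,0],-1],
  [[0,0,0.0002],[0,0,0],-1],
  [[0,0,0.0003],[0,0,0],-1],
  [[0,0,0.0004],[0,0,0],-1],
  [[0,0,0.0005],[0,0,0],-1],
  [[0,0,0.0006],[0,0,0],-1],
  [[0,0,0.0006],[0,0,0],-1],
  [[0,0,0.0006],[0,0,0],-1],
  [[0,0,0.0006],[0,0,0],-1],
  [[0,0,0.0006],[0,0,0],-1],
])

```text
t: 27.9
tool_pos: [0.5673, -0.2709, 0.1915]
ee_rot: [0.0, 0.097, 0.995, 0.0]
wrist_force: [-4.2, 3.0, 5.1]
grip_width: 0.198
finger_force: 60.8
```

```bash
python3 -c "
from h import *
wheel();print(cur()[1].as_matrix().round(4).tolist())"
```

```text
27.95 wheel cols 274 379 326.5 z [ 0.5672 -0.2709  0.1915] [-3.28  2.83  5.57] [ 0.514  0.89  -0.036]
[[-0.9811, 0.1935, 0.0005], [0.1935, 0.9811, 0.0003], [-0.0004, 0.0004, -1.0]]
```

Request:
play_rows([
  [[0,0,-0.0001],[0,0,0],-1],
  [[0,0,-0.0002],[0,0,0],-1],
  [[0,0,-0.0003],[0,0,0],-1],
  [[0,0,-0.0003],[0,0,0],-0.8],
  [[0,0,-0.0003],[0,0,0],-0.65],
  [[0,0,-0.0003],[0,0,0],-0.6],
  [[0,0,-0.0003],[0,0,0],-0.57],
  [[0,0,-0.0003],[0,0,0],-0.54],
  [[0,0,-0.0003],[0,0,0],-0.5],
  [[0,0,-0.0003],[0,0,0],-0.45],
])

```text
t: 28.95
tool_pos: [0.5674, -0.2714, 0.1908]
ee_rot: [0.0, 0.097, 0.995, -0.0]
wrist_force: [0.4, 0.2, -1.0]
grip_width: 0.273
finger_force: 0.0
```

```bash
python3 -c "
from h import *
W=wheel();print(cur()[2]['grip_width'],cur()[2]['finger_force']);cv2.imwrite('pics/w5.png',W['img'][:,:,::-1])"
```

```text
29.0 wheel cols 275 380 327.5 z [ 0.5674 -0.2713  0.1908] [ 0.39 -0.05  0.16] [-0.013 -0.006 -0.041]
0.27590827022328146 0.0
```

View pics/w5.png

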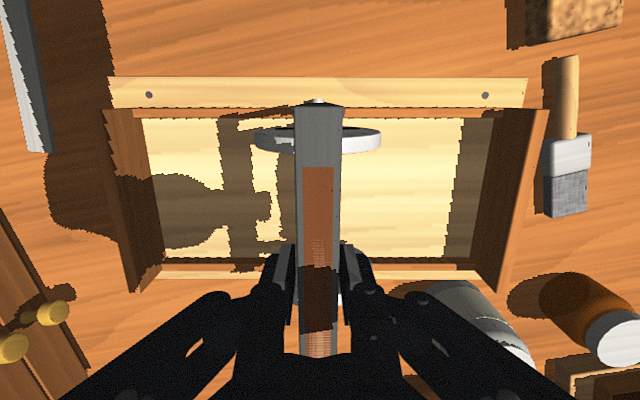

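Request:
play_rows([
  [[0,0,0],[0,0,0],-0.4],
  [[0,0,0],[0,0,0],-0.3],
  [[0,0,0],[0,0,0],-0.2],
  [[0,0,0],[0,0,0],-0.2],
  [[0,0,-0.003],[0,0,0],-0.2],
  [[0,0,-0.01],[0,0,0],-0.2],
  [[0,0,-0.025],[0,0,0],-0.2],
  [[0,0,-0.045],[0,0,0],-0.2],
  [[0,0,-0.065],[0,0,0],-0.2],
  [[0,0,-0.08],[0,0,0],-0.2],
])

```text
t: 30.0
tool_pos: [0.5677, -0.2714, 0.2737]
ee_rot: [0.001, 0.097, 0.995, -0.0]
wrist_force: [0.3, 0.3, -0.0]
grip_width: 0.402
finger_force: 0.0
```

Request:
play_rows([
  [[0,0,-0.02],[0,0,0],-0.2],
  [[0,0,-0.04],[0,0,0],-0.2],
  [[0,0,-0.055],[0,0,0],-0.2],
  [[0,0,-0.06],[0,0,0],-0.2],
  [[0,0,-0.06],[0,0,0],-0.2],
  [[0,0,-0.06],[0,0,0],-0.2],
  [[0,0,-0.06],[0,0,0],-0.2],
  [[0,0,-0.06],[0,0,0],-0.2],
  [[0,0,-0.06],[0,0,0],-0.2],
  [[0,0,-0.06],[0,0,0],-0.2],
])

```text
t: 31.0
tool_pos: [0.5671, -0.271, 0.3306]
ee_rot: [-0.0, 0.097, 0.995, 0.0]
wrist_force: [-0.7, -0.2, 0.1]
grip_width: 0.402
finger_force: 0.0
```

```bash
python3 -c "
from h import *
W=robot.camera('wrist');print(cur()[0]);cv2.imwrite('pics/w6.png',W['img'][:,:,::-1])"
```

```text
[ 0.56711104 -0.27094636  0.33072814]
```

View pics/w6.png

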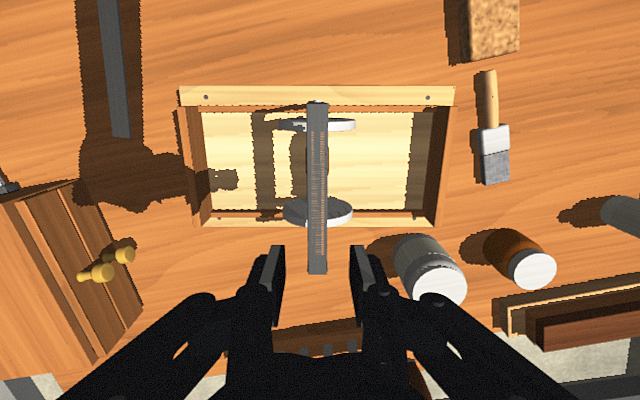

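The tray stands square on the middle of the stand: slat ends are at columns 178 and 456 and the bail is at 317. The wheels span columns 276–355 and 282–353, so the piece is still under the bail. The gripper is clear, so I'm handing in.

```bash
python3 -c "
from bench import robot
print(robot.sign_off())"
```

```text
the job is handed in; nothing more can be done
None
```

The tray is on the middle of the stand, square and released at about 29 s, with the wet piece still under the bail after standing there for over four seconds in the air; the job is handed in, but sign-off returned no verdict.

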